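Offer up a fish-mouthed tube stub over its joint

TASK

Snap the tall, fish-mouthed tube stub out of its spring clip in the rack, carry it over the frame and the things on the table, and hold it upright over the tube clamped in the jig: midway between the two blocks, mouth down and lined up to saddle that tube, with a gap of about 6 mm left so that I can sight the mitre and brush on flux before it goes down. It must never touch the jig or its cleaned tube, and you finish while holding the stub still over the joint. Leave the two shorter stubs in their clips and do not push the other things about.

Things in the scene. Friction and masses are not known exactly. Their poses are not given: they have to be found in the camera images.
- stub: the coped stub: plain steel tube, 28 mm diameter, 130 mm long, about 120 g, upright in one of the rack's 3 clips (any); the tallest. Upper end square, lower end fish-mouthed for a 34 mm tube. Origin on the axis at its two lowest tips (at +y and -y), z up, x = saddle axis, along which the mouth shows as an open arch; in the clip within 0.4 rad of the rack's x. A half turn about z is the same part
- stub_mouth (a point): the crown of the stub's fish-mouth, on the tube's axis, 7.4 mm above its two lowest tips. If the stub were let down fully home on the joint, it would coincide with weld_point
- jig: fit-up jig, fixed to the table: dark flat bar 230 x 85 x 10 mm with two 60 x 60 x 50 mm tube blocks (centres 80 mm either side of the middle, tops 60 mm above the table) clamping a level bare tube, 34 mm diameter, 250 mm long, axis 35 mm above the table. Origin under the bar's middle at table level; x along the clamped tube, z up
- weld_point (a point): where the stub belongs: on the top of the clamped tube, midway between the two blocks, 52 mm above the table; x along the clamped tube, z up. 100 mm of the tube is bare between the blocks
- rack: stub rack, fixed: grey bracket 250 mm wide, back plate 85 mm high with its face at x = +23 mm, 6 mm base plate on which 3 stubs stand at x = 0, y = -80, 0, +80 mm, each in a sprung clip 53 to 71 mm above the table. Origin at table level under the middle stub. The clips open to the rack's -x (towards the robot): a level pull of about 10 N that way frees a stub; after 50 mm it is clear
- plain_stub_1: a shorter, square-cut tube stub in another clip, 28 mm diameter, 100 mm long; origin at the centre of its lower end, z up. To be left alone
- plain_stub_2: as plain_stub_1, in the remaining clip. To be left alone
- headtube: bystander: head tube standing upright on the table, 49 mm diameter, 110 mm high, between rack and jig; origin at the centre of its underside. Near it lies a welded frame part (two long tubes and a short upright shell), fixed, up to 71 mm high
- dropout_1: bystander: milled plate lying flat between the frame part's tubes, 44 x 80 x 8 mm; origin at the centre of its underside
- led_lamp: bystander: black work lamp, 32 x 66 x 42 mm, near the front edge of the table; origin at the centre of its underside
- magnet_0: bystander: arrow-shaped welding magnet lying flat, 50 x 100 x 16 mm, near the front edge of the table, before the rack; origin at the centre of its underside
Mind the look-alikes: they are no part of the job. What is shaped like the stub but orange or pink is not meant.

How it is judged:
On the way, in this order (a step that is already met when the one before it is completed fails the run):
1. the fish-mouthed stub is out of its clip and clear of the rack (distance of stub_mouth from where it was at the start of the episode above 0.04 m and contact force between stub and rack below 0.05 N and contact force between stub and the fingers above 1 N), for 0.2 s.
2. the stub is carried over to the jig, above the joint (horizontal distance between stub_mouth and weld_point below 0.03 m and z of stub_mouth in the frame of weld_point above 0.001 m).
At the end, for the whole second after the job is handed in: Stub still in the gripper, not touching jig or tube: mouth crown 2 to 11 mm above the tube's top, within 4 mm of its centre line, 10 mm of mid-span, saddle within 0.1 rad, upright within 0.07 rad. Shorter stubs within 12 mm, bystanders within 30 mm of where they were (z of stub_mouth in the frame of weld_point between 0.002 and 0.011 m and y of stub_mouth in the frame of weld_point between -0.004 and 0.004 m and x of stub_mouth in the frame of weld_point between -0.01 and 0.01 m and angle between the x axis of stub and the x axis of weld_point, either way round below 0.1 rad and angle between stub's own z axis and vertical below 0.07 rad and contact force between each of stub, the arm, the fingers and jig below 0.1 N and contact force between stub and the fingers above 1 N and linear speed of stub below 0.01 m/s and distance of each of plain_stub_1, plain_stub_2 from where it was at the start of the episode below 0.012 m and distance of each of headtube, led_lamp, magnet_0, dropout_1 from where it was at the start of the episode below 0.03 m); the arm keeps its last pose, push and grip.
It fails at once if the stub knocks against the jig or its tube (over 0.5 N) (contact force between stub and jig above 0.5 N).
It fails at once if the robot pushes on the jig (over 2 N) (contact force between any of the fingers, the arm and jig above 2 N).
It fails at once if a shorter stub is pulled from its clip (distance of any of plain_stub_1, plain_stub_2 from where it was at the start of the episode above 0.012 m).
It fails at once if a bystander is pushed about (over 30 mm) or tipped (distance of any of headtube, led_lamp, magnet_0, dropout_1 from where it was at the start of the episode above 0.03 m or angle between headtube's own z axis and vertical above 0.4 rad).
It also fails if it takes over 45 s, if anything falls off the work surface, if the arm or the gripper's body presses on something with over 40 N, if the wrist force passes 120 N, or if a joint passes its speed limit or range.

ROBOT

A 7-joint arm with a two-finger parallel gripper is mounted at the origin on a cart in front of the work surface, level with it; the furniture and walls round the work are solid. World frame = base frame: x ahead of the robot, y to its left, z up, the work surface at z = 0. Lengths are in m, angles in rad, forces in N, time in s.
With the tool pointing down it reaches from about 0.35 to 0.9 m from the base axis. Payload 8.1 kg.
Tool frame: the origin (TCP) lies between the finger pads; the fingertips stand 11 mm ahead of it and the grasp point (between the pads) lies 8 mm behind it; z points along the fingers, y is the line along which they close (so a half turn about z gives the same grasp; the last joint's range is limited). The gripper opens to 92 mm and grips with 3 to 60 N. Pads are 19 mm wide; open, the fingers measure 130 mm over their backs; the gripper's body (75 mm by 190 mm) begins 47 mm behind the grasp point.
Start: joints at [1.079, 0.434, 0.025, 1.573, -0.012, 1.134, -0.075], TCP at [0.237, -0.578, 0.238] pointing down, gripper open.
Joint ranges: [-2.62, 2.62], [-0.44, 2.09], [-1.27, 1.32], [0.08, 2.57], [-1.32, 4.46], [0.12, 2], [-2.74, 2.74]. Speed limits (rad/s): [2.22, 2.22, 3.01, 3.01, 3.14, 3.14, 3.14].

INTERFACE

Orientations are given as a rotation vector (axis times angle).
In Python, from cell import observe, get_image, camera_params, sign_off gives the robot as it stands.
- The arm moves only by the shell command python3 -m pendant 'ROWS' [FORCE]. ROWS is JSON, one flat list of numbers, 7 for each row, row after row: the shift along the tool's x, y, z in m, then the turn, a rotation vector about the tool's x, y, z in rad, then the finger opening in m, from 0 to 0.0918. In form: [dx, dy, dz, rx, ry, rz, jaw, dx, dy, dz, rx, ry, rz, jaw, ...]. A call has 1 to 10 rows; each row shifts and turns the commanded pose from where the row before left it, along the tool's axes as they then stand; what a row does not reach is not made up. A row lasts 1/8 s, in which the tool goes at most 62.5 mm and 10.7 degrees, less where a joint would pass 70% of its speed; a pose out of reach is approached as far as the arm can. A call is refused whole if a number of a shift passes 0.0625 or a number of a turn 0.188, either way. A call with a gripper value outside its range is refused whole. The fingers move at their own pace and stop on an object; FORCE is the grip in N (left out, the last holds). Time passes only in rows, so rows that do not move let the fingers close. It gives the time, the measured TCP pose, the force, the opening and the grip force at its end, in the units of the state.
- observe(): the state, without advancing time (a new reading comes with each control period).
- get_image(name): name is "side" or "top"; returns the picture (480x640x3 uint8, red, green, blue); there is no depth.
- camera_params(name): a dict with "intrinsics" (3x3 intrinsics, pixels), "eye" and "rotation" of the camera in the world. Camera axes: x right, y down, z forward; pixel columns grow to the right and rows downward; lengths in m; the calibration is good to about 2 mm. A picture is of the moment at which its call begins. camera_params takes no time and is no camera call.
- sign_off(): hands the job in; it is judged then, once.
The state is a dict: "clock": time; "joints": joint angles; "dq": joint speeds; "joint_efforts": joint torques, N m; "position": TCP position; "ee_rot": TCP orientation; "force": force on the tool from outside, world axes, zero at the start; "ft_torque": the same for the moment, N m; "width": opening from 0.0 (shut) to 1.0 (fully open); "gripper_force": force on a finger pad.
Only numpy, scipy, OpenCV 4.12 (cv2) and the standard library are available. Lean on these libraries where they do the work, as an engineer would, in place of code of your own. Each camera call takes 0.05 s, during which the arm holds its last target. There are 200 camera calls.

## Working session

There is one attempt and no reset: what is moved stays moved. The work goes in short steps, Python scripts to look and compute and a shell command to move; the robot and the scene stay as the last step left them, time stands still between calls to the robot, and variables do not carry over. Pictures are saved under pics/ and viewed, at most 10 in all, crops included, and the job is handed in when it is done.

```bash
mkdir -p pics
python3 - <<'E'
from cell import *
import cv2
for n in("side","top"):
    im=get_image(n); cv2.imwrite(f"pics/{n}0.png",im[:,:,::-1]); print(n,camera_params(n))
s=observe(); print(s)
E
```

```text
side {'intrinsics': array([[458.71322726,   0.        , 312.97116056],
       [  0.        , 458.71322726, 241.40619102],
       [  0.        ,   0.        ,   1.        ]]), 'eye': array([0.01677973, 0.89422193, 0.52119075]), 'rotation': array([-0.55311664,  2.37158281, -1.56444834])}
top {'intrinsics': array([[622.66685596,   0.        , 314.20580168],
       [  0.        , 622.66685596, 237.43404342],
       [  0.        ,   0.        ,   1.        ]]), 'eye': array([ 0.23430106, -0.04215864,  1.44766496]), 'rotation': array([-2.17961601,  2.04708271, -0.20989172])}
{'clock': 0.1, 'joints': array([ 1.07941825,  0.43517431,  0.02497879,  1.57400077, -0.01161305,
        1.133989  , -0.07508296]), 'dq': array([ 0.00098874, -0.00252705,  0.00080454, -0.0010557 , -0.00071512,
        0.00070248,  0.00098218]), 'joint_efforts': array([ 2.32361461e-03, -6.69131899e+01,  9.87520739e-01, -3.15151119e+01,
       -6.06531906e-02,  3.73431772e-02, -2.82631919e-05]), 'position': array([ 0.23669853, -0.57797099,  0.23701251]), 'ee_rot': array([-3.08109717e+00, -6.06491164e-01,  6.16913425e-04]), 'force': array([ 0.1886521 , -0.14593104,  0.87487459]), 'ft_torque': array([-0.01492872,  0.04351534,  0.00420847]), 'gripper_force': 0.0, 'width': 0.9996152293613132}
```

View pics/side0.png

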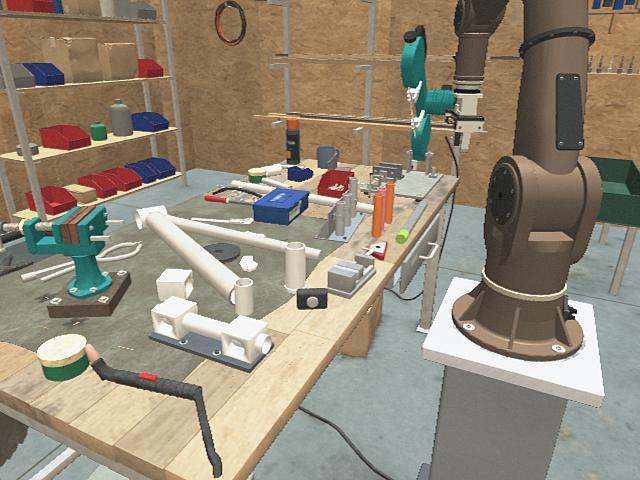

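View pics/top0.png

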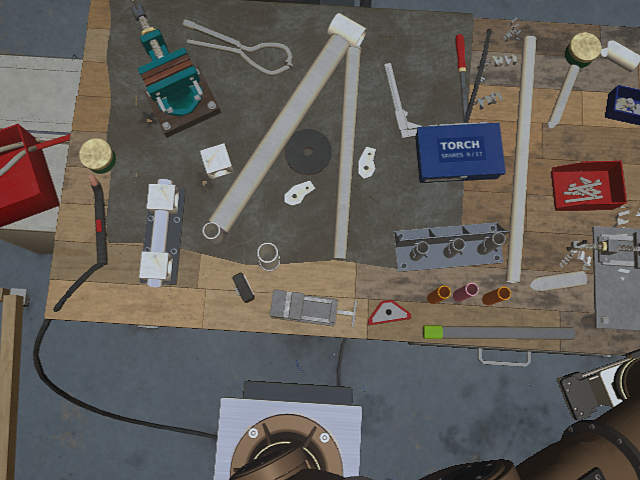

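The side view shows the rack at about (340,220) with three grey stubs, and the jig at (210,335). In the top view the rack is at (450,248), the jig at (160,232), and the orange and pink look-alikes are at (438,294), (466,290) and (497,294), in front of the rack. Next I'll enlarge the rack in both views.

```bash
cat > h.py <<'E'
import numpy as np, cv2
from cell import *
from scipy.spatial.transform import Rotation as R
def cam(n):
    p=camera_params(n); return p["intrinsics"],np.array(p["eye"]),R.from_rotvec(p["rotation"]).as_matrix()
def ray(n,u,v):
    K,e,M=cam(n); return e,M@np.linalg.solve(K,[u,v,1.])
def onz(n,u,v,z):
    e,d=ray(n,u,v); return e+d*(z-e[2])/d[2]
def proj(n,p):
    K,e,M=cam(n); q=K@(M.T@(np.array(p)-e)); return q[:2]/q[2]
def tri(n1,p1,n2,p2):
    e1,d1=ray(n1,*p1); e2,d2=ray(n2,*p2)
    s=np.linalg.lstsq(np.c_[d1,-d2],e2-e1,rcond=None)[0]; a=e1+d1*s[0]; b=e2+d2*s[1]
    return (a+b)/2,np.linalg.norm(a-b)
E
python3 - <<'E'
from h import *
s=cv2.imread("pics/side0.png");t=cv2.imread("pics/top0.png")
a=cv2.resize(s[165:265,310:430],None,fx=5,fy=5,interpolation=cv2.INTER_CUBIC)
b=cv2.resize(t[215:325,385:515],None,fx=5,fy=5,interpolation=cv2.INTER_CUBIC)
cv2.imwrite("pics/c1.png",a);cv2.imwrite("pics/c2.png",b)
for p in [(420,247),(456,243),(493,238)]: print(onz("top",*p,.1))
print(onz("top",162,183,.06),onz("top",155,266,.06))
E
```

```text
[ 0.50165791 -0.26341882  0.1       ]
[ 0.51564019 -0.34248244  0.1       ]
[ 0.5320622  -0.42397954  0.1       ]
[0.6226722 0.3303724 0.06     ] [0.4284983  0.32454535 0.06      ]
```

View pics/c1.png

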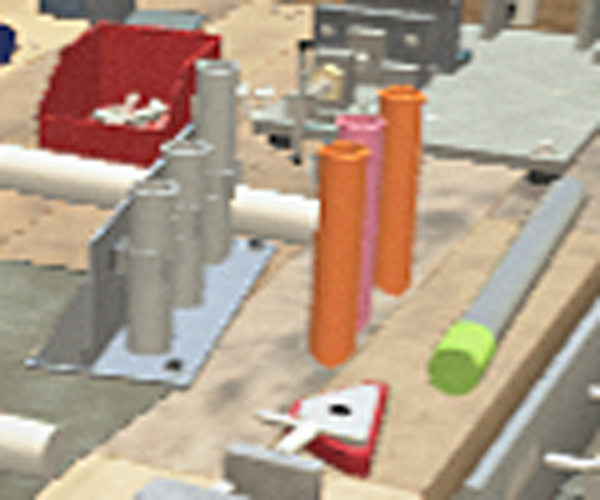

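View pics/c2.png

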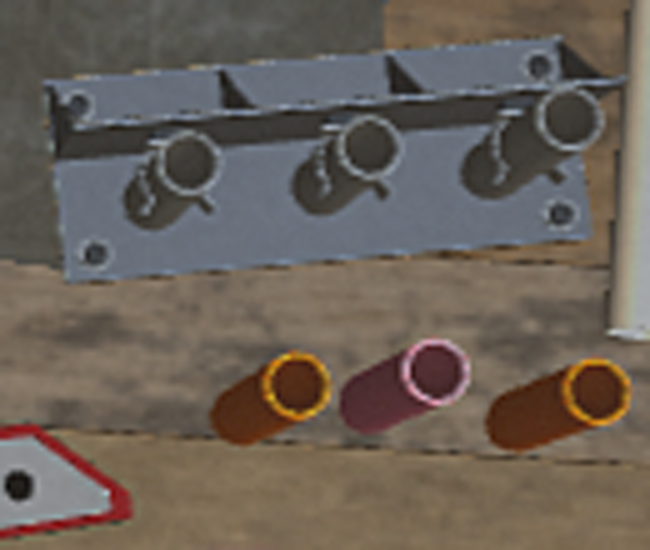

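The three grey tubes in the rack clips are candidates, at top-view (423,247), (459,244) and (499,238). In the side view they are at about (341,202), (347,194) and (353,179). The far one, at top (499,238) and side (353,179), stands clearly taller and is plain steel, so it is the stub. The orange and pink tubes stand free in front of the rack.

Run:
```python
from h import *
f=lambda x,y,ox,oy:((x+.5)/5-.5+ox,(y+.5)/5-.5+oy)
T=[f(190,162,385,215),f(369,148,385,215),f(570,117,385,215)]
S=[f(155,188,310,165),f(187,149,310,165),f(217,69,310,165)]
for t,s,z in zip(T,S,[.106,.106,.136]): print(t,onz("top",*t,z),tri("top",t,"side",s))
for p in [(297,386),(435,372),(597,391)]: print("orange",onz("top",*f(*p,385,215),.13))
s=cv2.imread("pics/side0.png");t=cv2.imread("pics/top0.png")
a=cv2.resize(s[285:375,135:285],None,fx=5,fy=5,interpolation=cv2.INTER_CUBIC)
b=cv2.rotate(cv2.resize(t[168:294,130:195],None,fx=5,fy=5,interpolation=cv2.INTER_CUBIC),cv2.ROTATE_90_COUNTERCLOCKWISE)
b=cv2.resize(t[170:292,120:200],None,fx=4.9,fy=4.9,interpolation=cv2.INTER_CUBIC)
cv2.imwrite("pics/c3.png",b)
print(R.from_rotvec(observe()["ee_rot"]).as_matrix().round(3))
```

```text
(422.6, 247.0) [ 0.5008267  -0.26812839  0.106     ] (array([ 0.49945655, -0.2687454 ,  0.10531035]), np.float64(0.0031490064304158898))
(458.4, 244.2) [ 0.51203308 -0.34645425  0.106     ] (array([ 0.51113984, -0.34700274,  0.10509593]), np.float64(0.002250146565900996))
(498.6, 238.0) [ 0.52486774 -0.42581606  0.136     ] (array([ 0.52434116, -0.42684938,  0.13357652]), np.float64(0.0022079259403184584))
orange [ 0.40212278 -0.31213652  0.13      ]
orange [ 0.41177486 -0.37060266  0.13      ]
orange [ 0.40798512 -0.43941689  0.13      ]
[[ 0.925  0.379 -0.001]
 [ 0.379 -0.925  0.001]
 [-0.    -0.001 -1.   ]]
```

View pics/c3.png

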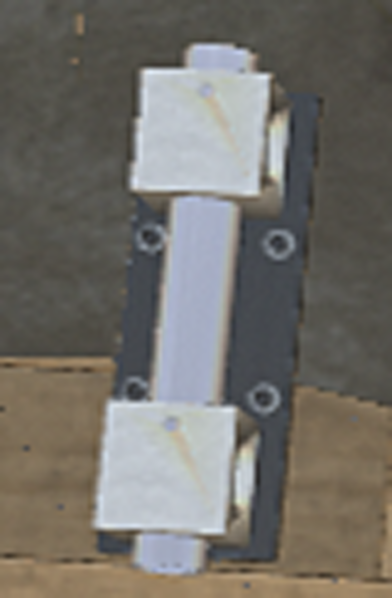

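The crop shows the jig from above. The block tops are centred at crop (202,132) and (166,468), with the bare tube between them at x 172–240 (upper end) and 155–220 (lower end).

```bash
python3 -m pendant '[0,0,0,0,0,0.1185,0.06, 0,0,0,0,0,0.1185,0.06, 0.044,-0.0153,0,0,0,0,0.06, 0.044,-0.0153,0,0,0,0,0.06, 0.044,-0.0153,0,0,0,0,0.06, 0.044,-0.0153,0,0,0,0,0.06, 0.044,-0.0153,0,0,0,0,0.06, 0.044,-0.0153,0,0,0,0,0.06, 0.043,-0.015,0,0,0,0,0.06, 0,0,0,0,0,0,0.06]'
python3 - <<'E'
from h import *
f=lambda x,y:((x+.5)/4.9-.5+120,(y+.5)/4.9-.5+170)
A=[onz("top",*f(*p),.06) for p in [(143,68),(272,72),(262,197),(130,192)]]
B=[onz("top",*f(*p),.06) for p in [(108,402),(238,406),(224,535),(95,530)]]
for Q in(A,B): print([np.linalg.norm(Q[i]-Q[i-1]).round(4) for i in range(4)])
a,b=np.mean(A,0),np.mean(B,0); d=a-b; print("mid",(a+b)/2,"sep",np.linalg.norm(d),"yaw",np.arctan2(d[1],d[0]))
# tube silhouette edges ~ axis height
E=[onz("top",*f(*p),.035+.004) for p in [(172,198),(240,200),(155,400),(220,402)]]
u=(E[0]+E[1])/2;l=(E[2]+E[3])/2; print(np.linalg.norm(E[0]-E[1]),(u+l)/2,np.arctan2(*(u-l)[1::-1]))
s=observe(); M=R.from_rotvec(s["ee_rot"]).as_matrix(); print(s["position"],M.round(3)); print("tool delta",M.T@(np.array([.5245,-.4263,.097])-s["position"]))
E
```

```text
clock: 1.35
position: [0.5283, -0.4222, 0.2367]
ee_rot: [-3.129, -0.249, -0.002]
force: [0.3, 1.1, -1.2]
width: 0.655
gripper_force: 0.0
[np.float64(0.0604), np.float64(0.061), np.float64(0.0608), np.float64(0.0619)]
[np.float64(0.0596), np.float64(0.0601), np.float64(0.0601), np.float64(0.0591)]
mid [0.51028609 0.32882269 0.06      ] sep 0.15995331675663116 yaw 0.009482859590658754
0.03233600796989204 [0.51424889 0.32844667 0.039     ] 0.022358097670306016
[ 0.52825385 -0.42217709  0.23670172] [[ 0.987  0.158  0.001]
 [ 0.158 -0.987  0.003]
 [ 0.001 -0.003 -1.   ]]
tool delta [-0.00454785  0.00384925  0.13968594]
```

```bash
python3 -m pendant '[-0.0045,0.0038,0.03,0,0,0,0.06, 0,0,0.03,0,0,0,0.06, 0,0,0.03,0,0,0,0.06, 0,0,0.03,0,0,0,0.06, 0,0,0.0197,0,0,0,0.06, 0,0,0,0,0,0,0.06, 0,0,0,0,0,0,0.06]'
python3 - <<'E'
from h import *
s=cv2.imread("pics/side0.png")
a=get_image("side")[:,:,::-1];b=get_image("top")[:,:,::-1]
A=cv2.resize(a[140:260,300:420],(400,400));B=cv2.resize(b[190:310,425:545],(400,400))
cv2.imwrite("pics/g1.png",np.hstack([A,B]))
print(observe()["position"],observe()["force"])
E
```

```text
clock: 2.22
position: [0.5208, -0.4314, 0.0991]
ee_rot: [3.132, 0.238, 0.002]
force: [0.6, 0.7, 0.4]
width: 0.654
gripper_force: 0.0
[ 0.52104309 -0.43143153  0.0994625 ] [-0.10527287  0.20125871 -0.15256355]
```

View pics/g1.png

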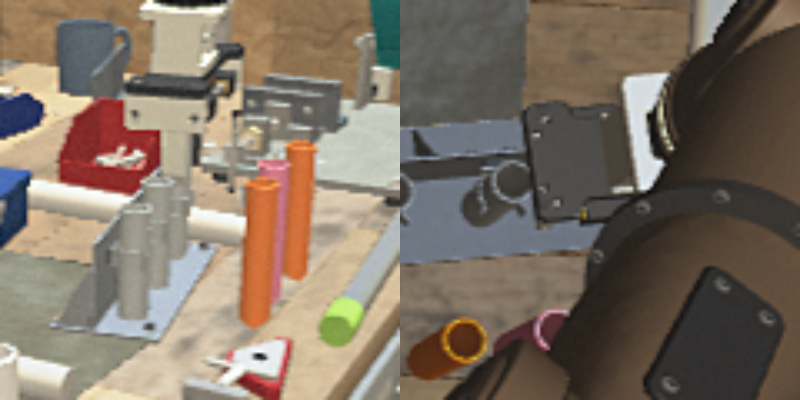

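The gripper straddles the stub behind the shorter ones, clear of the orange tubes. It sits about 5 mm off, so I'll correct that and close.

```bash
python3 -m pendant '[0.0042,-0.0045,0.002,0,0,0,0.06, 0,0,0,0,0,0,0.06, 0,0,0,0,0,0,0.06, 0,0,0,0,0,0,0.015, 0,0,0,0,0,0,0.015, 0,0,0,0,0,0,0.015,0,0,0,0,0,0,0.015]' 45
python3 -m pendant '[0,0,0,0,0,0,0.015,0,0,0,0,0,0,0.015]'
```

```text
clock: 3.2
position: [0.5238, -0.4261, 0.0961]
ee_rot: [3.132, 0.238, 0.0]
force: [0.7, -0.5, -2.2]
width: 0.297
gripper_force: 45.0
clock: 3.45
position: [0.5238, -0.4261, 0.096]
ee_rot: [3.132, 0.238, 0.0]
force: [0.3, -1.5, -0.6]
width: 0.295
gripper_force: 45.0
```

```bash
python3 -m pendant '[-0.006,0,0,0,0,0,0.015,-0.01,0,0,0,0,0,0.015,-0.013,0,0,0,0,0,0.015,-0.014,0,0,0,0,0,0.015,-0.012,0,0,0,0,0,0.015,0,0,0,0,0,0,0.015,0,0,0,0,0,0,0.015,0,0,-0.005,0,0,0,0.015,0,0,-0.01,0,0,0,0.015,0,0,-0.02,0,0,0,0.015]'
```

```text
clock: 4.7
position: [0.4694, -0.4337, 0.1314]
ee_rot: [-3.132, -0.239, 0.001]
force: [-0.0, 0.5, -1.1]
width: 0.298
gripper_force: 45.0
```

```bash
python3 -m pendant '[0,0,-0.03,0,0,0,0.015,0,0,-0.04,0,0,0,0.015,0,0,-0.04,0,0,0,0.015,0,0,-0.04,0,0,0,0.015,0,0,-0.03,0,0,0,0.015,0,0,0,0,0,0,0.015,0,0,0,0,0,0,0.015]'
python3 - <<'E'
from h import *
cv2.imwrite("pics/s2.png",get_image("side")[:,:,::-1])
cv2.imwrite("pics/t2.png",get_image("top")[:,:,::-1])
s=observe();M=R.from_rotvec(s["ee_rot"]).as_matrix(); print(M.round(3),s["joints"])
print(proj("side",s["position"]), s["position"])
E
```

```text
clock: 5.58
position: [0.4692, -0.4337, 0.3103]
ee_rot: [-3.132, -0.238, 0.001]
force: [-0.3, 0.2, -2.2]
width: 0.3
gripper_force: 45.0
[[ 0.988  0.151 -0.002]
 [ 0.151 -0.988  0.001]
 [-0.002 -0.002 -1.   ]] [ 0.64893669  0.41459817  0.02055348  1.42501116 -0.00860383  1.30439725
 -0.74894954]
[373.0751924  122.35586161] [ 0.46898489 -0.43358113  0.30963687]
```

```bash
python3 -m pendant '[0.0076,-0.0494,0,0,0,0,0.015,0.0076,-0.0494,0,0,0,0,0.015,0.0076,-0.0494,0,0,0,0,0.015,0.0076,-0.0494,0,0,0,0,0.015,0.0076,-0.0494,0,0,0,0,0.015,0.0076,-0.0494,0,0,0,0,0.015,0.0076,-0.0494,0,0,0,0,0.015,0.0076,-0.0494,0,0,0,0,0.015,0.0076,-0.0494,0,0,0,0,0.015,0.0076,-0.0494,0,0,0,0,0.015]'
python3 - <<'E'
from h import *
for x,y in [(.36,.42),(.25,.5),(.2,.55),(.25,.55),(.3,.5)]:
  for z in(.24,.37): print(x,y,z,proj("side",[x,y,z]))
s=observe();print(s["position"],s["joints"])
E
```

```text
clock: 6.92
position: [0.4693, 0.0671, 0.3102]
ee_rot: [3.132, 0.238, -0.002]
force: [-0.2, 0.6, -2.2]
width: 0.302
gripper_force: 45.0
0.36 0.42 0.24 [241.40550191 263.3840452 ]
0.36 0.42 0.37 [235.4888004  172.35961056]
0.25 0.5 0.24 [281.40894179 309.11454295]
0.25 0.5 0.37 [278.40623747 201.99827754]
0.2 0.55 0.24 [299.62424152 343.85017314]
0.2 0.55 0.37 [298.41422747 225.23381608]
0.25 0.55 0.24 [258.08811443 331.36193909]
0.25 0.55 0.37 [252.07350845 216.75360657]
0.3 0.5 0.24 [245.17733626 299.29413218]
0.3 0.5 0.37 [238.57819582 195.50133511]
[0.46925124 0.06713031 0.31019804] [ 0.00353225  0.15152598 -0.29552496  1.79189142  0.04700863  1.20642168
 -1.72484377]
```

```bash
python3 -m pendant '[-0.015,-0.0555,0,0,0,0,0.015,-0.015,-0.0555,0,0,0,0,0.015,-0.015,-0.0555,0,0,0,0,0.015,-0.015,-0.0555,0,0,0,0,0.015,-0.015,-0.0555,0,0,0,0,0.015,-0.015,-0.0555,0,0,0,0,0.015,-0.015,-0.0555,0,0,0,0,0.015,-0.015,-0.0555,0,0,0,0,0.015,-0.015,-0.0555,0,0,0,0,0.015,0,0,0,0,0,0,0.015]'
cat > snap.py <<'E'
import sys
from h import *
i=sys.argv[1]
cv2.imwrite(f"pics/n{i}.png",get_image("side")[:,:,::-1]); s=observe()
np.save(f"n{i}.npy",np.r_[s["position"],s["ee_rot"]]); print(s["position"],s["joints"].round(2))
M=R.from_rotvec(s["ee_rot"]).as_matrix(); b=s["position"]+M[:,2]*.09
u,v=proj("side",b).round().astype(int); print(u,v)
E
python3 snap.py 0; python3 -c "
from h import *
a=cv2.imread('pics/n0.png')[230:390,180:340];cv2.imwrite('pics/v0.png',cv2.resize(a,(600,600),interpolation=cv2.INTER_CUBIC))"
```

```text
clock: 8.18
position: [0.2636, 0.5268, 0.3086]
ee_rot: [3.129, 0.25, -0.008]
force: [-0.1, -0.2, -0.8]
width: 0.302
gripper_force: 45.0
[0.26595387 0.524714   0.30876865] [-0.92  0.36 -0.38  1.53  0.14  1.28 -2.73]
259 332
```

View pics/v0.png

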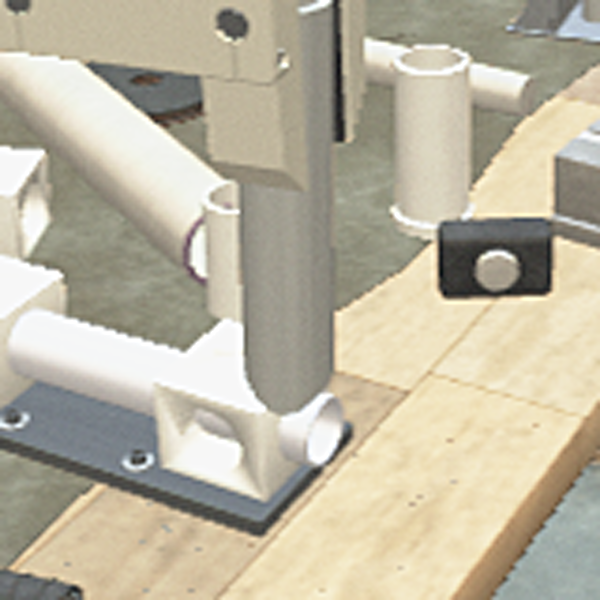

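The crop shows the stub held in the jaws, grey, with its lower edge at crop y≈380–410, lopsided because of the mouth. I'll turn it in front of the camera and take pictures at several yaws; the wrist needs the half turn anyway.

```bash
python3 -m pendant '[0,0,0,0,0,-0.185,0.015,0,0,0,0,0,-0.185,0.015,0,0,0,0,0,-0.185,0.015,0,0,0,0,0,-0.185,0.015,0,0,0,0,0,0,0.015]'>/dev/null; python3 snap.py 1
```

```text
[0.27001529 0.52211921 0.30976817] [-0.81  0.38 -0.53  1.52  0.19  1.3  -2.05]
257 329
```

```bash
python3 -m pendant '[0,0,0,0,0,-0.185,0.015,0,0,0,0,0,-0.185,0.015,0,0,0,0,0,-0.185,0.015,0,0,0,0,0,-0.185,0.015,0,0,0,0,0,0,0.015]'>/dev/null; python3 snap.py 2
```

```text
[0.26920912 0.52293695 0.31002874] [-0.71  0.41 -0.68  1.51  0.26  1.31 -1.37]
258 330
```

```bash
python3 -m pendant '[0,0,0,0,0,-0.185,0.015,0,0,0,0,0,-0.185,0.015,0,0,0,0,0,-0.185,0.015,0,0,0,0,0,-0.185,0.015,0,0,0,0,0,0,0.015]'>/dev/null; python3 snap.py 3
```

```text
[0.26890184 0.52322294 0.31007416] [-0.62  0.45 -0.85  1.5   0.34  1.34 -0.7 ]
258 330
```

```bash
python3 -m pendant '[0,0,0,0,0,-0.185,0.015,0,0,0,0,0,-0.185,0.015,0,0,0,0,0,-0.185,0.015,0,0,0,0,0,-0.185,0.015,0,0,0,0,0,-0.185,0.015,0,0,0,0,0,0,0.015]'>/dev/null; python3 snap.py 4;python3 -c "
from h import *
L=[cv2.resize(cv2.imread(f'pics/n{i}.png')[300:360,230:290],(400,300),interpolation=cv2.INTER_CUBIC) for i in (1,2,3,4)]
cv2.imwrite('pics/v1.png',np.vstack([np.hstack(L[:2]),np.hstack(L[2:])]))"
```

```text
[0.2687417  0.52335764 0.31005891] [-0.5   0.53 -1.06  1.49  0.46  1.39  0.12]
258 330
```

View pics/v1.png

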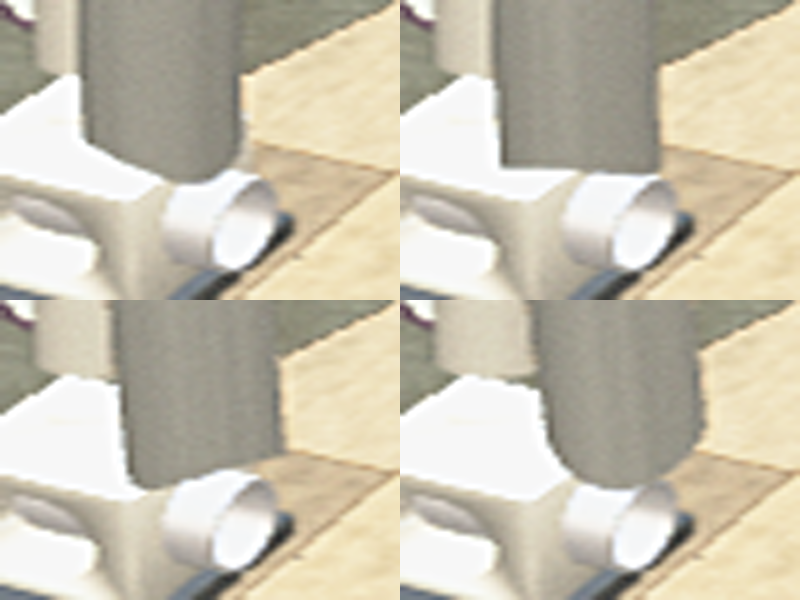

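The four crops show the mouth turning past the camera. In n2 (top right) we look almost along the saddle axis, and in n4 (bottom right) a tip faces us. The stub's middle shifts about 9 px between yaws, so it sits offset or tilted in the grip. I'll fit the axis and the saddle angle from the edges.

```bash
cat > fit.py <<'E'
from h import *
K,e,Mc=cam("side")
ims=[0,1,2,3,4]; rows=[];rhs=[];edge={}
for i in ims:
    im=cv2.imread(f"pics/n{i}.png").astype(int); P=np.load(f"n{i}.npy"); p=P[:3];M=R.from_rotvec(P[3:]).as_matrix()
    mx,mn=im.max(2),im.min(2)
    m=((mx-mn<26)&(mx>85)&(mx<190)).astype(np.uint8)
    c,r=proj("side",p+M[:,2]*.07).round().astype(int)
    w=m.copy();w[:, :c-28]=0;w[:,c+29:]=0;w[:r-32]=0;w[r+50:]=0
    w=cv2.morphologyEx(w,cv2.MORPH_OPEN,np.ones((3,3)))
    n,l,st,_=cv2.connectedComponentsWithStats(w); k=l[r,c]; w=(l==k)
    L=[];Rr=[]
    g=im.sum(2)
    for v in range(r-25,r+12):
        xs=np.where(w[v])[0]; L.append((xs.min()-.5,v));Rr.append((xs.max()+.5,v))
    def ln(Q):
        Q=np.array(Q);
        for _ in range(3):
            f=np.polyfit(Q[:,1],Q[:,0],1);d=abs(np.polyval(f,Q[:,1])-Q[:,0]);Q=Q[d<max(.8,2*np.median(d))] 
        return f,len(Q)
    (fl,nl),(fr,nr)=ln(L),ln(Rr)
    print(i,"width px",np.polyval(fr,r)-np.polyval(fl,r),"exp",.028*K[0,0]/((p+M[:,2]*.07-e)@Mc[:,2]),nl,nr,"slopes",fl[0],fr[0])
    f=(fl+fr)/2
    for v in (r-25,r+12):
        # lateral constraint at depth station s along the tool: n.(p+M(a+t s)+b-e)=0
        d0=Mc@np.linalg.solve(K,[np.polyval(f,v),v,1]); d1=Mc@np.linalg.solve(K,[np.polyval(f,v+10),v+10,1])
        nn=np.cross(d0,d1);nn/=np.linalg.norm(nn)
        zs=np.linspace(.0,.1,101);q=p+M[:,2]*zs[:,None]; s=zs[np.argmin([abs(proj("side",x)[1]-v) for x in q])]
        h=nn@M; lat=nn
        rows.append([h[0],h[1],h[0]*(s-.05),h[1]*(s-.05),np.sign(nn@Mc[:,0]),np.sign(nn@Mc[:,0])*(s-.05)]); rhs.append(-nn@(p+M[:,2]*s-e))
    # lower edge
    E=[]
    for u in range(int(np.polyval(fl,r+15))+2,int(np.polyval(fr,r+15))-1):
        ys=np.where(w[:,u])[0]; E.append((u,ys.max()+.5))
    edge[i]=(E,p,M)
A=np.array(rows);b=np.array(rhs)
x,_,rk,sv=np.linalg.lstsq(A,b,rcond=None); print("a(x,y)@s=.05, t(x,y), bias, biastilt",x.round(4),"res mm",((A@x-b)*1e3).round(2))
# cast lower-edge rays on the cylinder r=14mm, remove camera bias along image right
TH=[];Z=[];G=[]
for i,(E,p,M) in edge.items():
    dz=M@np.array([x[2],x[3],1]);dz/=np.linalg.norm(dz)
    c=p+M@np.array([x[0],x[1],.05])+Mc[:,0]*x[4]
    ex=M[:,0]-dz*(dz@M[:,0]);ex/=np.linalg.norm(ex);ey=np.cross(dz,ex)
    B=np.c_[ex,ey,dz]; o=B.T@(e-c)
    for u,v in E:
        d=B.T@(Mc@np.linalg.solve(K,[u,v,1])); aa=d[:2]@d[:2];bb=o[:2]@d[:2];cc=o[:2]@o[:2]-.014**2
        D=bb*bb-aa*cc
        if D<(.25*.014)**2*aa: continue
        q=o+d*(-bb-np.sqrt(D))/aa
        TH.append(np.arctan2(q[1],q[0]));Z.append(q[2]+.05);G.append(i)
TH,Z,G=map(np.array,(TH,Z,G))
X=np.c_[np.ones_like(TH),np.cos(2*TH),np.sin(2*TH),np.cos(TH),np.sin(TH)]
k=np.ones(len(Z),bool)
for _ in range(4):
    y=np.linalg.lstsq(X[k],Z[k],rcond=None)[0]; rs=Z-X@y; k=abs(rs)<max(.0012,2.5*np.median(abs(rs[k])))
print("coef mm",(y*1e3).round(2),"used",k.sum(),len(k),"rms",(rs[k].std()*1e3).round(2),[ (i,(rs[(G==i)&k].mean()*1e3).round(2),((G==i)&k).sum()) for i in ims])
# tool z is down: tips = largest Z; crown = smallest Z, at saddle x direction
th=.5*np.arctan2(-y[2],-y[1]); amp=np.hypot(y[1],y[2]); print("saddle dir in tool frame (rad)",th,"depth mm",2e3*amp,"crown s",y[0]-amp,"tips s",y[0]+amp)
np.save("fit.npy",np.r_[x,th,y[0],amp])
E
python3 fit.py
```

```text
0 width px 27.533679534628277 exp 24.838428739179424 32 27 slopes 0.04940779399356154 -0.7342857142857131
1 width px 29.60953058321479 exp 24.67870610337523 37 37 slopes 0.013276434329065742 -0.7683736367946888
2 width px 28.455102763397036 exp 24.732726388144787 32 34 slopes 0.060215472371972646 -0.6811474847299437
3 width px 27.746786098054542 exp 24.751138628329134 33 27 slopes 0.10957353939668232 -0.5181641258514421
4 width px 26.97463452394345 exp 24.759335236383304 32 29 slopes 0.11874898191888035 -0.4082176258688615
a(x,y)@s=.05, t(x,y), bias, biastilt [ 0.0025  0.0003  0.101   0.0211  0.0081 -0.2435] res mm [-0.22  0.26  0.36 -0.26 -0.11 -0.28 -0.17  0.56  0.13 -0.27]
coef mm [89.54 -2.95  0.12 -2.19 -1.51] used 48 52 rms 1.45 [(0, np.float64(0.73), np.int64(6)), (1, np.float64(0.02), np.int64(10)), (2, np.float64(0.44), np.int64(11)), (3, np.float64(-0.91), np.int64(11)), (4, np.float64(0.06), np.int64(10))]
saddle dir in tool frame (rad) -0.020541756377968557 depth mm 5.906133941563356 crown s 0.08658553990732064 tips s 0.092491673848884
```

Run:
```python
from h import *
for i,v in ((1,290),(4,290),(4,310),(4,325)):
    im=cv2.imread(f"pics/n{i}.png"); print(i,v,[tuple(map(int,q)) for q in im[v,240:286:2]])
```

```text
1 290 [(157, 176, 187), (125, 135, 138), (135, 151, 152), (141, 151, 153), (145, 159, 162), (143, 158, 159), (150, 162, 165), (145, 159, 163), (143, 157, 160), (140, 154, 157), (132, 143, 148), (133, 145, 147), (123, 133, 136), (134, 154, 156), (134, 153, 153), (136, 158, 158), (124, 146, 144), (134, 153, 153), (134, 154, 157), (126, 147, 146), (127, 144, 145), (134, 152, 148), (138, 157, 155)]
4 290 [(193, 213, 220), (195, 214, 219), (189, 210, 217), (187, 207, 216), (116, 129, 137), (134, 147, 148), (137, 151, 153), (145, 159, 162), (150, 163, 167), (144, 159, 161), (143, 155, 159), (145, 158, 162), (135, 148, 151), (136, 147, 151), (141, 151, 158), (137, 150, 151), (127, 137, 140), (138, 158, 156), (134, 156, 154), (129, 150, 150), (132, 148, 148), (133, 152, 150), (130, 152, 149)]
4 310 [(185, 207, 214), (188, 210, 216), (190, 211, 216), (188, 211, 216), (179, 197, 205), (119, 132, 138), (125, 140, 140), (138, 151, 152), (146, 157, 162), (148, 160, 165), (144, 157, 160), (144, 157, 161), (149, 162, 165), (133, 146, 149), (137, 151, 154), (140, 154, 158), (130, 140, 144), (143, 163, 172), (194, 228, 242), (175, 214, 229), (187, 223, 235), (185, 222, 236), (193, 226, 238)]
4 325 [(247, 247, 247), (247, 247, 247), (247, 247, 247), (247, 247, 247), (247, 247, 247), (255, 254, 253), (104, 112, 117), (131, 145, 149), (142, 154, 157), (149, 160, 164), (148, 163, 166), (143, 157, 159), (143, 156, 160), (136, 149, 153), (137, 149, 154), (136, 148, 152), (137, 148, 153), (129, 138, 139), (173, 211, 227), (198, 231, 241), (204, 234, 243), (193, 226, 238), (191, 224, 238)]
```

```bash
sed -i 's/^    m=((mx-mn<26).*/    mat=cv2.blur((2*im[:,:,1]-im[:,:,0]-im[:,:,2]).astype(np.float32),(1,7)); m=((mx-mn<26)\&(mx>85)\&(mx<185)\&(mat<15.5)).astype(np.uint8)/; s/MORPH_OPEN,np.ones((3,3))/MORPH_CLOSE,np.ones((5,3))),cv2.MORPH_OPEN,np.ones((3,3))/; s/w=cv2.morphologyEx(w,/w=cv2.morphologyEx(cv2.morphologyEx(w,/' fit.py; python3 fit.py
```

```text
0 width px 24.53086040194424 exp 24.838428739179424 37 30 slopes 0.029871977240399413 -0.03812951389733366
1 width px 25.009142805644785 exp 24.67870610337523 37 34 slopes 0.033902323376007855 -0.026365520390599216
2 width px 24.70365101944057 exp 24.732726388144787 37 37 slopes 0.05452821242294895 -0.0071123755334296665
3 width px 24.776671408250422 exp 24.751138628329134 37 37 slopes 0.09720246562351846 0.018966334755808285
4 width px 24.57547598205494 exp 24.759335236383304 34 37 slopes 0.11936288901937674 0.02987197724039913
a(x,y)@s=.05, t(x,y), bias, biastilt [ 0.0043  0.0008  0.0366 -0.01    0.0021 -0.0165] res mm [ 0.21  0.23 -0.32 -0.31  0.05 -0.07  0.2   0.33 -0.14 -0.19]
coef mm [86.88 -2.62  2.44 -1.03 -1.02] used 82 102 rms 0.56 [(0, np.float64(0.3), np.int64(16)), (1, np.float64(-0.29), np.int64(17)), (2, np.float64(0.18), np.int64(19)), (3, np.float64(-0.11), np.int64(16)), (4, np.float64(-0.11), np.int64(14))]
saddle dir in tool frame (rad) -0.37541814700027837 depth mm 7.160650761601426 crown s 0.08330001766524558 tips s 0.09046066842684702
```

```bash
cat > goal.py <<'E'
import sys
from h import *
gap=float(sys.argv[1]); W=np.array([.511,.3287,.052]); psi=.012
if len(sys.argv)>2: W[:2]+=np.array(eval(sys.argv[2]))
x=np.load("fit.npy"); a=np.array([x[0],x[1],.05]); dz=np.array([x[2],x[3],1]);dz/=np.linalg.norm(dz); th=x[6]
sc=x[7]+x[8]-.0074 # crown from the tips
ex=np.array([1,0,0])-dz*dz[0];ex/=np.linalg.norm(ex);ey=np.cross(dz,ex)
sx=np.cos(th)*ex+np.sin(th)*ey; S=np.c_[sx,np.cross(-dz,sx),-dz]   # stub axes in tool frame (z up)
crown=a+dz*(sc-.05)
s=observe();p=s["position"];M=R.from_rotvec(s["ee_rot"]).as_matrix()
now=M@S; cp=p+M@crown
print("now crown rel weld mm",((cp-W)*1e3).round(1),"tilt",np.arccos(now[2,2]),"saddle yaw",np.arctan2(now[1,0],now[0,0]),"j",s["joints"].round(2))
best=None
for k in(0,np.pi):
    Mt=R.from_euler("z",psi+k).as_matrix()@S.T; r=R.from_matrix(M.T@Mt).as_rotvec()
    if best is None or np.linalg.norm(r)<np.linalg.norm(best[0]): best=(r,Mt)
r,Mt=best; Pt=W+[0,0,gap]-Mt@crown
print("turn",r.round(4),"then shift",(Mt.T@(Pt-p)).round(4),"target tcp",Pt.round(4))
E
python3 goal.py .060; sed 's/,np.cos(TH),np.sin(TH)\]/]/;s/np.save/#/' fit.py>fit2.py; python3 fit2.py|tail -1
```

```text
now crown rel weld mm [-248.   194.2  175. ] tilt 0.04115056993556363 saddle yaw -2.6203170727981844 j [-0.5   0.53 -1.06  1.49  0.46  1.39  0.12]
turn [-0.0024 -0.041   0.5092] then shift [-0.2937 -0.0984  0.1247] target tcp [0.5128 0.3266 0.1952]
4 width px 24.57547598205494 exp 24.759335236383304 34 37 slopes 0.11936288901937674 0.02987197724039913Traceback (most recent call last):
  File "fit2.py", line 28, in <module>
    zs=np.linspace(.0,.1,101);q=p+M[:,2]*zs[:,None]; s=zs[np.argmin([abs(proj("side",x)[1]-v) for x in q])]
                                                                         ~~~~^^^^^^^^^^
  File "h.py", line 11, in proj
    K,e,M=cam(n); q=K@(M.T@(np.array(p)-e)); return q[:2]/q[2]
          ~~~^^^
  File "h.py", line 5, in cam
    p=camera_params(n); return p["intrinsics"],np.array(p["eye"]),R.from_rotvec(p["rotation"]).as_matrix()
ValueError: time passes only in moves, steps and waits
```

```bash
sed -i 's/^def cam(n)/import functools\n@functools.lru_cache\ndef cam(n)/' h.py; python3 -m pendant '[0,0,0,-0.0006,-0.0103,0.1273,0.015,0,0,0,-0.0006,-0.0103,0.1273,0.015,0,0,0,-0.0006,-0.0103,0.1273,0.015,0,0,0,-0.0006,-0.0103,0.1273,0.015,0,0,0,0,0,0,0.015,0,0,0,0,0,0,0.015]'; sed 's/,np.cos(TH),np.sin(TH)\]/]/;s/np.save/#/' fit.py>fit2.py; python3 fit2.py|tail -2; python3 goal.py .06
```

```text
clock: 11.8
position: [0.2687, 0.5234, 0.3103]
ee_rot: [0.548, 3.054, 0.006]
force: [-0.5, 0.1, -0.2]
width: 0.294
gripper_force: 45.0
coef mm [86.46 -3.27  2.07] used 69 102 rms 0.66 [(0, np.float64(0.77), np.int64(5)), (1, np.float64(-0.08), np.int64(19)), (2, np.float64(0.21), np.int64(19)), (3, np.float64(-0.46), np.int64(16)), (4, np.float64(-0.9), np.int64(10))]
saddle dir in tool frame (rad) -0.2828039842275156 depth mm 7.741724193551364 crown s 0.08258699215595931 tips s 0.09032871634951069
now crown rel weld mm [-244.1  196.8  175.1] tilt 0.0006707866490797632 saddle yaw -3.1213919598883977 j [-0.58  0.47 -0.93  1.51  0.42  1.35 -0.34]
turn [0.0008 0.0004 0.0082] then shift [-0.2937 -0.0984  0.125 ] target tcp [0.5128 0.3266 0.1952]
```

```bash
python3 snap.py 5
python3 - <<'E'
s=open('fit.py').read()
s=s.replace("ims=[0,1,2,3,4]","ims=[0,1,2,3,4,5]").replace("TH=[];Z=[];G=[]","TH=[];Z=[];G=[];AL=[]")
s=s.replace("G.append(i)","G.append(i);AL.append(np.arctan2(q[1],q[0])-np.arctan2(o[1],o[0]))")
i=s.index("TH,Z,G=map")
s=s[:i]+'''TH,Z,G,AL=map(np.array,(TH,Z,G,AL)); one=np.ones_like(TH)
base=[one,np.cos(2*TH),np.sin(2*TH)]
for name,ex in dict(none=[],cam=[np.cos(AL),np.sin(AL)],tool=[np.cos(TH),np.sin(TH)],both=[np.cos(AL),np.sin(AL),np.cos(TH),np.sin(TH)]).items():
    X=np.stack(base+ex,1); k=abs(AL)<1.25
    for _ in range(6):
        y=np.linalg.lstsq(X[k],Z[k],rcond=None)[0]; rs=Z-X@y; k=(abs(rs)<max(.0012,2.5*np.median(abs(rs[k]))))&(abs(AL)<1.25)
    th=.5*np.arctan2(-y[2],-y[1]); amp=np.hypot(y[1],y[2])
    print(name,"th %.3f depth %.2f tips %.4f rms %.2f used %d/%d"%(th,2e3*amp,y[0]+amp,rs[k].std()*1e3,k.sum(),len(k)),(y*1e3).round(2),[(j,(rs[(G==j)&k].mean()*1e3).round(2)) for j in ims])
    if name=="cam": np.save("fit_cam.npy",np.r_[x,th,y[0],amp])
'''
open('fit3.py','w').write(s)
E
python3 fit3.py
```

```text
[0.26875027 0.5233847  0.31020564] [-0.58  0.47 -0.93  1.51  0.42  1.35 -0.34]
255 329
0 width px 24.53086040194424 exp 24.838428739179424 37 30 slopes 0.029871977240399413 -0.03812951389733366
1 width px 25.009142805644785 exp 24.67870610337523 37 34 slopes 0.033902323376007855 -0.026365520390599216
2 width px 24.70365101944057 exp 24.732726388144787 37 37 slopes 0.05452821242294895 -0.0071123755334296665
3 width px 24.776671408250422 exp 24.751138628329134 37 37 slopes 0.09720246562351846 0.018966334755808285
4 width px 24.57547598205494 exp 24.759335236383304 34 37 slopes 0.11936288901937674 0.02987197724039913
5 width px 24.460467697309923 exp 24.70448021227216 36 37 slopes 0.08167508167508117 -0.01920341394025628
a(x,y)@s=.05, t(x,y), bias, biastilt [ 0.0043  0.0008  0.0366 -0.01    0.0022 -0.0165] res mm [ 0.23  0.25 -0.31 -0.3   0.02 -0.1   0.13  0.25 -0.25 -0.3   0.19  0.2 ]
none th -0.239 depth 6.66 tips 0.0894 rms 0.56 used 87/122 [86.05 -2.96  1.53] [(0, np.float64(0.05)), (1, np.float64(0.05)), (2, np.float64(0.21)), (3, np.float64(0.06)), (4, np.float64(-0.3)), (5, np.float64(-0.2))]
cam th -0.280 depth 6.64 tips 0.0908 rms 0.54 used 82/122 [87.5  -2.81  1.76 -1.36 -0.82] [(0, np.float64(0.3)), (1, np.float64(0.16)), (2, np.float64(0.1)), (3, np.float64(-0.19)), (4, np.float64(-0.14)), (5, np.float64(-0.21))]
tool th -0.366 depth 7.09 tips 0.0904 rms 0.60 used 101/122 [86.86 -2.64  2.37 -1.14 -1.06] [(0, np.float64(0.33)), (1, np.float64(-0.32)), (2, np.float64(0.22)), (3, np.float64(0.02)), (4, np.float64(-0.01)), (5, np.float64(-0.25))]
both th -0.382 depth 7.02 tips 0.0895 rms 0.55 used 100/122 [86.02 -2.53  2.43  0.84  0.75 -1.22 -1.22] [(0, np.float64(0.19)), (1, np.float64(-0.35)), (2, np.float64(0.2)), (3, np.float64(-0.01)), (4, np.float64(0.12)), (5, np.float64(-0.16))]
```

The saddle angle is uncertain by about 0.07 rad because the white jig behind the stub muddles the lower edge. I'll lower the stub so the mouth shows against plain wood and repeat at yaws along and across the view.

```bash
python3 -m pendant '[0,0,0.045,0,0,-0.15,0.015,0,0,0.045,0,0,-0.15,0.015,0,0,0,0,0,-0.15,0.015,0,0,0,0,0,-0.15,0.015,0,0,0,0,0,0,0.015,0,0,0,0,0,0,0.015]'; python3 snap.py 6
```

```text
clock: 12.6
position: [0.2723, 0.5231, 0.2203]
ee_rot: [-0.374, 3.082, -0.012]
force: [-0.3, 0.3, -1.3]
width: 0.294
gripper_force: 45.0
[0.27222636 0.5231669  0.22037513] [-0.53  0.59 -1.04  1.64  0.58  1.23  0.12]
256 390
```

```bash
python3 -m pendant '[0,0,0,0,0,0.131,0.015,0,0,0,0,0,0.131,0.015,0,0,0,0,0,0.131,0.015,0,0,0,0,0,0,0.015,0,0,0,0,0,0,0.015]'>/dev/null; python3 snap.py 7;python3 -m pendant '[0,0,0,0,0,0.131,0.015,0,0,0,0,0,0.131,0.015,0,0,0,0,0,0.131,0.015,0,0,0,0,0,0,0.015,0,0,0,0,0,0,0.015]'>/dev/null; python3 snap.py 8;python3 -m pendant '[0,0,0,0,0,0.131,0.015,0,0,0,0,0,0.131,0.015,0,0,0,0,0,0.131,0.015,0,0,0,0,0,0,0.015,0,0,0,0,0,0,0.015]'>/dev/null; python3 snap.py 9;python3 -m pendant '[0,0,0,0,0,0.131,0.015,0,0,0,0,0,0.131,0.015,0,0,0,0,0,0.131,0.015,0,0,0,0,0,0,0.015,0,0,0,0,0,0,0.015]'>/dev/null; python3 snap.py 10
sed -i 's/ims=\[0,1,2,3,4,5\]/ims=[6,7,8,9,10]/' fit3.py; python3 fit3.py
python3 -c "
from h import *
L=[cv2.resize(cv2.imread(f'pics/n{i}.png')[360:420,225:285],(400,300),interpolation=cv2.INTER_CUBIC) for i in (6,7,8,10)]
cv2.imwrite('pics/v2.png',np.vstack([np.hstack(L[:2]),np.hstack(L[2:])]))"
```

```text
[0.27215248 0.52313386 0.22031733] [-0.58  0.56 -0.94  1.64  0.52  1.2  -0.22]
256 390
[0.27218206 0.52306935 0.22016802] [-0.63  0.52 -0.85  1.65  0.46  1.17 -0.56]
256 390
[0.27214065 0.52306685 0.22018891] [-0.68  0.49 -0.76  1.65  0.41  1.14 -0.91]
256 390
[0.27215725 0.523087   0.22019767] [-0.74  0.47 -0.67  1.66  0.36  1.12 -1.26]
256 390
6 width px 26.647829907171257 exp 23.063675244927538 29 37 slopes 0.9974667511082981 0.04054054054053941
7 width px 26.63060838979075 exp 23.062406896520972 27 37 slopes 0.9553307453016934 0.03200568990042716
8 width px 26.474710571964494 exp 23.05712840349799 27 37 slopes 0.8832951945080082 0.021811284969179955
9 width px 25.7743543641713 exp 23.05811478845465 27 37 slopes 0.7974828375286047 7.387300929434908e-16
10 width px 26.14208178438662 exp 23.058635803818124 25 36 slopes 0.6964609665427508 -1.4800768966527297e-16
a(x,y)@s=.05, t(x,y), bias, biastilt [ 0.0023 -0.0004  0.0914 -0.0366 -0.0058  0.2537] res mm [ 0.01 -0.   -0.07 -0.06  0.13  0.18 -0.11 -0.18  0.03  0.06]
none th -0.684 depth 9.15 tips 0.0946 rms 1.56 used 35/41 [90.   -0.92  4.48] [(6, np.float64(0.52)), (7, np.float64(0.22)), (8, np.float64(0.41)), (9, np.float64(0.57)), (10, np.float64(-1.13))]
cam th -0.887 depth 9.02 tips 0.0982 rms 0.54 used 39/41 [93.72  0.91  4.42 -8.27 -5.02] [(6, np.float64(0.41)), (7, np.float64(-0.18)), (8, np.float64(-0.34)), (9, np.float64(0.06)), (10, np.float64(0.07))]
tool th -0.521 depth 23.37 tips 0.0863 rms 1.49 used 35/41 [74.61 -5.9  10.09 20.57 -9.16] [(6, np.float64(0.83)), (7, np.float64(-0.23)), (8, np.float64(0.44)), (9, np.float64(0.67)), (10, np.float64(-1.16))]
both th -0.497 depth 8.20 tips 0.0922 rms 0.44 used 41/41 [88.05 -2.24  3.44 -8.46 -5.27  8.6   1.67] [(6, np.float64(0.24)), (7, np.float64(-0.08)), (8, np.float64(-0.34)), (9, np.float64(0.03)), (10, np.float64(0.13))]
```

View pics/v2.png

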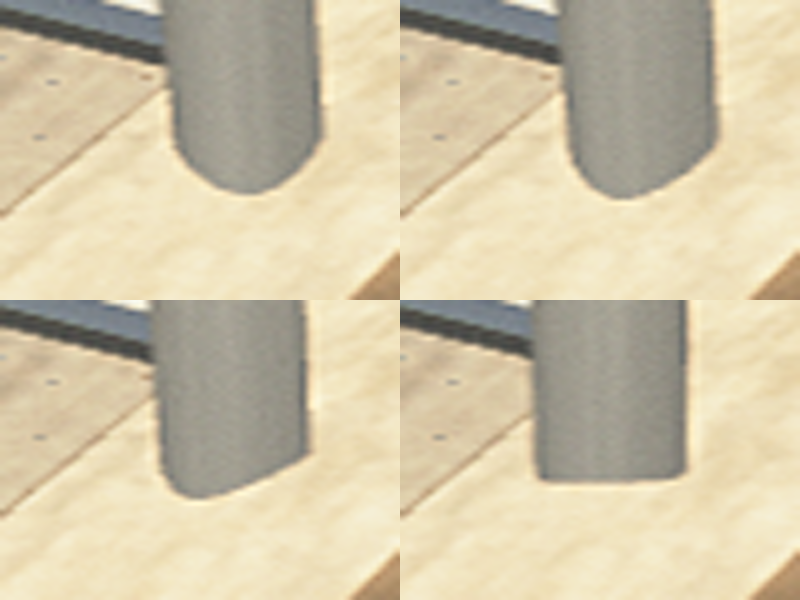

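The crops show the mouth cleanly against wood: a tip is nearly face-on in n6 and the arch nearly straight-on in n10. The mask leaks into the blue bar, so I'll use a red-minus-blue test.

```bash
sed -i 's/(mat<15.5)/(mat<19)\&(cv2.blur((im[:,:,2]-im[:,:,0]).astype(np.float32),(1,3))>7)\&(cv2.blur((im[:,:,2]-im[:,:,0]).astype(np.float32),(1,3))<29)/; s/mx<185/mx<200/' fit3.py; python3 fit3.py
```

```text
6 width px 22.345667689383703 exp 23.063675244927538 31 37 slopes 0.10747147933420534 0.04054054054053941
7 width px 22.038124357785733 exp 23.062406896520972 30 37 slopes 0.10310484023088498 0.029871977240399313
8 width px 22.400190210786718 exp 23.05712840349799 33 37 slopes 0.08682370674449089 0.01398767188240863
9 width px 22.287339971550438 exp 23.05811478845465 37 37 slopes 0.055476529160738836 7.387300929434908e-16
10 width px 22.73930095509033 exp 23.058635803818124 37 34 slopes 0.012091038406827782 0.04415584415584303
a(x,y)@s=.05, t(x,y), bias, biastilt [ 0.0044 -0.0001  0.0266  0.02    0.0011  0.0317] res mm [ 0.06 -0.06 -0.12  0.06  0.01  0.12  0.1  -0.22 -0.06  0.09]
none th -0.342 depth 5.92 tips 0.0883 rms 0.49 used 86/92 [85.38 -2.29  1.87] [(6, np.float64(0.19)), (7, np.float64(-0.01)), (8, np.float64(-0.1)), (9, np.float64(0.17)), (10, np.float64(-0.19))]
cam th -0.362 depth 6.34 tips 0.0890 rms 0.45 used 88/92 [85.86 -2.38  2.1  -0.63 -0.72] [(6, np.float64(-0.09)), (7, np.float64(-0.11)), (8, np.float64(-0.13)), (9, np.float64(0.26)), (10, np.float64(0.05))]
tool th -0.341 depth 8.19 tips 0.0887 rms 0.45 used 90/92 [84.59 -3.18  2.58  1.51 -1.11] [(6, np.float64(0.19)), (7, np.float64(0.06)), (8, np.float64(-0.1)), (9, np.float64(0.16)), (10, np.float64(-0.26))]
both th -0.334 depth 7.94 tips 0.0886 rms 0.42 used 91/92 [84.6  -3.12  2.46 -0.09 -0.56  1.42 -0.67] [(6, np.float64(0.04)), (7, np.float64(-0.05)), (8, np.float64(-0.13)), (9, np.float64(0.23)), (10, np.float64(-0.08))]
```

```bash
python3 - <<'E'
import numpy as np
np.save("fit.npy",np.array([.0043,.0004,.035,0,0,0,-.345,.090-.0037,.0037]))
E
python3 goal.py .06
```

```text
now crown rel weld mm [-236.6  199.5   85.6] tilt 0.04263803488602574 saddle yaw 2.163499378968216 j [-0.74  0.47 -0.67  1.66  0.36  1.12 -1.26]
turn [ 0.0097 -0.0027 -0.9911] then shift [-0.2907 -0.106   0.0357] target tcp [0.5133 0.3275 0.1947]
```

```bash
python3 -m pendant '[0,0,-0.02,0.0016,-0.0004,-0.1652,0.015,0,0,0,0.0016,-0.0004,-0.1652,0.015,0,0,0,0.0016,-0.0004,-0.1652,0.015,0,0,0,0.0016,-0.0004,-0.1652,0.015,0,0,0,0.0016,-0.0004,-0.1652,0.015,0,0,0,0.0016,-0.0004,-0.1652,0.015,0,0,0,0,0,0,0.015]'; python3 -m pendant '[-0.0415,-0.0151,0,0,0,0,0.015,-0.0415,-0.0151,0,0,0,0,0.015,-0.0415,-0.0151,0,0,0,0,0.015,-0.0415,-0.0151,0,0,0,0,0.015,-0.0415,-0.0151,0,0,0,0,0.015,-0.0415,-0.0151,0,0,0,0,0.015,-0.0415,-0.0154,0,0,0,0,0.015,0,0,0,0,0,0,0.015,0,0,0,0,0,0,0.015,0,0,0,0,0,0,0.015]'; python3 goal.py .02
```

```text
clock: 16.23
position: [0.2716, 0.5231, 0.24]
ee_rot: [0.519, 3.064, -0.009]
force: [-0.5, 0.4, -1.4]
width: 0.304
gripper_force: 45.0
clock: 17.48
position: [0.5094, 0.3286, 0.2505]
ee_rot: [0.518, 3.064, -0.007]
force: [-0.5, 1.2, -1.1]
width: 0.3
gripper_force: 45.0
now crown rel weld mm [ -3.9   1.2 115.8] tilt 0.001090070858305286 saddle yaw -3.13122040555906 j [-0.09  0.53 -0.89  1.57  0.46  1.24  0.17]
turn [ 0.0009 -0.0004 -0.0017] then shift [-0.0007  0.0002  0.0959] target tcp [0.5133 0.3275 0.1547]
```

```bash
python3 -m pendant '[-0.0007,0.0002,0.03,0,0,0,0.015,0,0,0.03,0,0,0,0.015,0,0,0.02,0,0,0,0.015,0,0,0.012,0,0,0,0.015,0,0,0.0065,0,0,0,0.015,0,0,0,0,0,0,0.015,0,0,0,0,0,0,0.015]'; python3 goal.py .007; python3 snap.py 11
python3 - <<'E'
from h import *
cv2.imwrite("pics/t11.png",get_image("top")[:,:,::-1])
W=np.array([.511,.3287,.052])
print(proj("side",W),proj("top",W))
a=cv2.imread("pics/n11.png"); u,v=proj("side",W).round().astype(int)
b=cv2.imread("pics/t11.png")[170:290,110:210]
A=cv2.resize(a[v-60:v+40,u-50:u+50],(500,500),interpolation=cv2.INTER_CUBIC)
cv2.imwrite("pics/v3.png",np.hstack([A,cv2.resize(b,(300,500))[:, :300]])); print(u-50,v-60)
E
```

```text
clock: 18.35
position: [0.5148, 0.3267, 0.1527]
ee_rot: [0.519, 3.063, -0.007]
force: [-0.4, 0.6, -1.7]
width: 0.299
gripper_force: 45.0
now crown rel weld mm [ 1.6 -0.7 18. ] tilt 0.0016139592595718387 saddle yaw -3.1325659410600015 j [-0.12  0.62 -0.83  1.69  0.55  1.06  0.1 ]
turn [ 0.0015  0.0004 -0.003 ] then shift [0.0021 0.0002 0.0109] target tcp [0.5133 0.3275 0.1417]
[0.51479555 0.32662992 0.15266946] [-0.12  0.62 -0.83  1.69  0.55  1.06  0.1 ]
205 313
[207.43643325 319.35671876] [158.13814397 230.87183479]
157 259
```

View pics/v3.png

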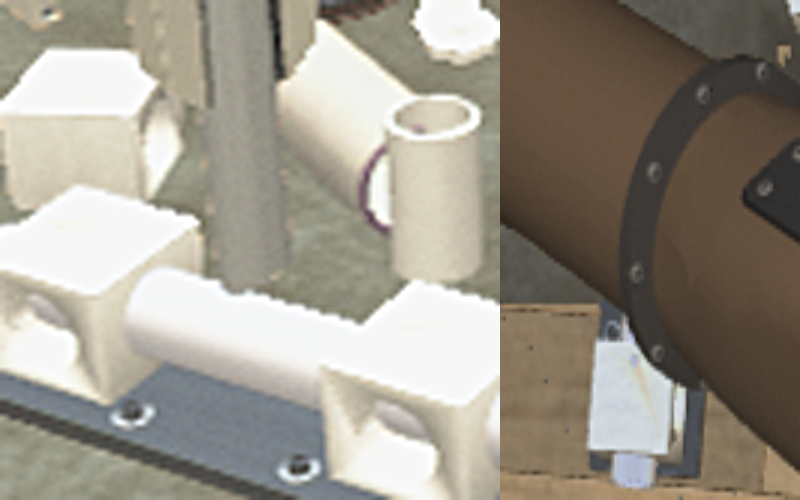

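In the crop the stub hangs between the blocks, with its lower end at crop (245,285) just meeting the tube's upper edge line. I'll compare jig corners and the stub's lower edge with their projected positions before going lower.

Run:
```python
from h import *
W=np.array([.511,.3287,.052]); c,s=np.cos(.012),np.sin(.012); Z=np.array([[c,-s,0],[s,c,0],[0,0,1]])
J=lambda x,y,z:((proj("side",W*[1,1,0]+Z@[x,y,z])-[157,259]+.5)*5-.5).round(0)
for n,p in dict(L_right=(.05,-.03,.06),L_front=(.05,.03,.06),L_top=(.11,-.03,.06),R_left=(-.05,.03,.06),R_top=(-.05,-.03,.06),tube_top_mid=(0,0,.052),tube_back=(0,-.011,.048),near_tip=(.0016,.0133,.0626),crown_nearwall=(.012,.007,.066),near_tip_if_gap12=(.0016,.0133,.0566)).items(): print(n,J(*p))
im=cv2.imread("pics/n11.png")
for u in (204,206,208,210): print(u,[tuple(map(int,im[v,u])) for v in range(308,326)])
```

```text
L_right [196. 217.]
L_front [ 91. 293.]
L_top [ 75. 184.]
R_left [315. 361.]
R_top [411. 278.]
tube_top_mid [254. 304.]
tube_back [273. 298.]
near_tip [225. 296.]
crown_nearwall [213. 273.]
near_tip_if_gap12 [227. 310.]
204 [(144, 158, 161), (144, 160, 159), (142, 156, 161), (139, 152, 155), (144, 154, 160), (143, 156, 160), (144, 156, 159), (142, 154, 159), (138, 150, 155), (146, 155, 157), (254, 246, 241), (250, 250, 249), (247, 247, 246), (247, 247, 246), (247, 247, 246), (247, 246, 245), (247, 246, 245), (246, 247, 246)]
206 [(142, 156, 159), (141, 155, 157), (142, 154, 157), (143, 155, 160), (142, 155, 158), (144, 157, 160), (143, 158, 159), (139, 150, 156), (140, 154, 157), (222, 220, 213), (255, 255, 255), (249, 248, 248), (247, 246, 245), (247, 247, 246), (247, 247, 246), (247, 247, 246), (247, 246, 245), (247, 246, 245)]
208 [(136, 150, 153), (141, 154, 157), (137, 150, 153), (138, 151, 153), (141, 153, 154), (138, 153, 155), (140, 153, 156), (140, 152, 156), (113, 131, 138), (139, 144, 140), (255, 255, 255), (250, 249, 248), (247, 247, 245), (247, 246, 245), (247, 247, 246), (247, 247, 246), (247, 246, 245), (247, 246, 245)]
210 [(130, 139, 144), (132, 146, 147), (130, 142, 143), (135, 147, 150), (129, 141, 143), (135, 148, 150), (132, 144, 146), (127, 143, 145), (106, 128, 132), (113, 130, 133), (241, 239, 235), (255, 255, 254), (249, 248, 247), (247, 246, 245), (247, 247, 246), (247, 247, 246), (247, 247, 246), (247, 246, 245)]
```

Jig corners sit about +1.3 px right of the projection, the same camera bias I measured on the stub, so the two are consistent to about 1 mm laterally. The stub's lower edge reads about 1 px high, so the true gap is if anything larger. I'll go down to a nominal 6 mm gap.

```bash
python3 -m pendant '[0.0021,0.0002,0.004,0,0,0,0.015,0,0,0.004,0,0,0,0.015,0,0,0.003,0,0,0,0.015,0,0,0,0,0,0,0.015,0,0,0,0,0,0,0.015,0,0,0,0,0,0,0.015,0,0,0,0,0,0,0.015]'; python3 goal.py .006; python3 snap.py 12
python3 - <<'E'
from h import *
im=cv2.imread("pics/n12.png").astype(int)
for u in (197,200,202,204,206,208,210,212): 
    c=im[295:335,u].sum(1); k=np.where(c>660)[0]; print(u,295+k[0] if len(k) else None, end="; ")
a=cv2.imread("pics/n11.png").astype(int)
print()
for u in (197,200,202,204,206,208,210,212): 
    c=a[295:335,u].sum(1); k=np.where(c>660)[0]; print(u,295+k[0] if len(k) else None, end="; ")
b=cv2.imread("pics/side0.png").astype(int); print()
for u in (197,200,202,204,206,208,210,212): 
    c=b[295:335,u].sum(1); k=np.where(c>660)[0]; print(u,295+k[0] if len(k) else None, end="; ")
E
```

```text
clock: 19.32
position: [0.513, 0.3271, 0.1409]
ee_rot: [0.519, 3.063, -0.008]
force: [0.2, -0.0, -1.0]
width: 0.296
gripper_force: 45.0
now crown rel weld mm [-0.2 -0.3  6.2] tilt 0.000684735949798679 saddle yaw -3.1325306084458275 j [-0.13  0.63 -0.82  1.7   0.57  1.04  0.09]
turn [ 0.0006 -0.0001 -0.003 ] then shift [-0.0001  0.0005  0.0002] target tcp [0.5133 0.3275 0.1407]
[0.51298123 0.32709283 0.14092206] [-0.13  0.63 -0.82  1.7   0.57  1.04  0.09]
206 318
197 315; 200 315; 202 322; 204 324; 206 324; 208 323; 210 322; 212 321; 
197 315; 200 315; 202 318; 204 318; 206 318; 208 318; 210 318; 212 319; 
197 315; 200 315; 202 316; 204 317; 206 317; 208 318; 210 318; 212 319;
```

The stub's lower edge is at v≈323.5 against 323.9 predicted for a 6 mm gap. Wrist forces are near zero and the grip is firm, so I'm handing in.

```bash
python3 -c "
from cell import *
print(sign_off())"
```

```text
the job is handed in; nothing more can be done
None
```

The job is handed in: the fish-mouthed stub is held upright and still over the clamped tube, midway between the blocks, mouth down and saddle lined up (to about 0.03 rad), with a gap of about 6 mm measured; sign-off gave no verdict, and I did not re-check the shorter stubs or the other things on the table.

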